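Unlock the alloy dish and present its lip to the crucible

TASK

Take the key from its stand, push it fully down into the lock of the dish stand and turn it counter-clockwise to its stop so that the latch swings off the dish; leave the key in the lock. Then take the dish by its arch, lift it straight up about 8 cm without turning it, and above its seat turn it a quarter turn so that its pouring lip points towards the side where the open crucible stands. Keep the dish level and the loose ball in its middle all the time, leave the other vessels where they stand, and finish still holding the dish there, level and at rest.

Things in the scene. Friction and masses are not known exactly. Their poses are not given: they have to be found in the camera images.
- dock: The dish stand: a fixed grey plate 190 x 130 mm, 20 mm high. Its origin lies on the table on the axis of the round seat that carries the dish; the plate reaches from x = -125 to +65 mm and y = -65 to +65 mm in its own frame; z up. The seat is a recess 6 mm deep, 57 mm wide, and the dish's foot of 52 mm stands loosely in it. The lock's axis is vertical at x = -90 mm, y = 0 in this frame.
- keyhole (a point): Centre of the mouth of the keyhole, on the lock's axis at the top of the steel lock barrel (a block 34 x 34 x 30 mm standing on the stand's plate; mouth 50 mm above the table). The hole is square, 14 x 14 mm, chamfered, 24 mm deep, its sides parallel to this frame's x and y. x points along the flat latch arm (6 mm thick, 16 mm wide, its tip 52 mm from the axis) that lies 3 mm above the dish's rim and keeps the dish from being lifted; the frame turns with the lock; z up.
- lock (a joint): Angle of the lock barrel with its latch, rad: 0 when the latch arm points at the middle of the seat, growing counter-clockwise seen from above, stop at 1.4. It starts between 0 and 0.2, turns with light friction (0.04 N m) and stays where left. Above 1.2 the latch is quite clear of the dish.
- key_bow (a point): Centre of the key's bow (grip): an upright black block 28 mm (x) by 10 mm (y) by 26 mm high (z); grip it across the 10 mm. Below it a square steel shank 12 x 12 mm, sides parallel to the bow's, reaches from 13 mm to 53 mm below this point, its last 8 mm tapering to 7 x 7 mm. The key (about 60 g) stands upright, loose, with its tip 20 mm deep in its stand, and is drawn straight up. Fully home in the lock, this point is 29 mm above the keyhole's mouth.
- key_tip (a point): Middle of the end of the key's shank, 53 mm below the centre of its bow; same axes.
- keystand: The key's stand: a fixed grey block 60 x 60 x 30 mm with a square hole; its origin is the centre of its underside. It stands to the left or to the right of the dish stand.
- dish_middle (a point): Lowest point of the inside of the dish, where the ball rests. The dish is an octagonal steel pan 100 mm across the flats, its floor rising 8 degrees outwards from this point; rim top 16 mm above it, underside of the foot 8 mm below it (22 mm above the table when seated). x points to the pouring lip, z up. Dish about 0.2 kg (may vary), balanced about its vertical axis.
- dish_grip (a point): Centre of the bar of the dish's arch handle, 77 mm above the dish's middle on its vertical axis (99 mm above the table when seated). The bar is black, runs along y, 108 mm long, 10 mm thick (x) and 14 mm high (z), free below for 55 mm down to the ball; grip it from above across the 10 mm.
- dish_lip (a point): End of the pouring lip, 68 mm from the dish's axis along the dish's x; same axes as the dish. The lip is a 26 mm wide channel through the rim. At the start it points away from the lock (along the stand's +x, within 0.08 rad).
- ball_center (a point): Centre of the loose polished metal ball, 20 mm diameter, 46 g, lying in the dish's middle; it rolls easily.
- crucible_center (a point): Centre of the open white ceramic crucible (52 mm wide, 42 mm high) standing loose on the table 145 mm from the seat's axis, on the stand's +y or -y side; to be left where it stands.
- jar_center (a point): Centre of the closed white screw-top jar (48 mm wide, 60 mm high) standing loose on the other side of the stand, 145 mm from the seat's axis; to be left where it stands.
- beaker_center (a point): Centre of the open metal beaker (60 mm wide, 80 mm high), loose, on the opposite side to the key's stand; to be left where it stands.

How it is judged:
By the outcome, as a careful person would: the job done as asked, in the order asked, and still so for the second after the job is handed in, while the arm keeps its last pose, push and grip.
It also fails if it takes over 64 s, if anything falls off the work surface, if the arm or the gripper's body presses on something with over 40 N, if the wrist force passes 120 N, or if a joint passes its speed limit or range.

ROBOT

A 7-joint arm with a two-finger parallel gripper is mounted at the origin on the work surface. World frame = base frame: x ahead of the robot, y to its left, z up, the work surface at z = 0. Lengths are in m, angles in rad, forces in N, time in s.
With the tool pointing down it reaches from about 0.425 to 0.875 m from the base axis. Payload 4.7 kg.
Tool frame: the origin (TCP) lies on the front face of the gripper's body, between the roots of the fingers; the fingertips stand 70 mm ahead of it and the grasp point (between the pads) lies 51 mm ahead of it; z points along the fingers, y is the line along which they close (so a half turn about z gives the same grasp; the last joint's range is limited). The gripper opens to 87 mm and grips with 3 to 60 N. Pads are 19 mm wide; open, the fingers measure 117 mm over their backs; the gripper's body (75 mm by 190 mm) begins 51 mm behind the grasp point.
Start: joints at [-1.285, 0.321, -0.07, 1.45, 0.023, 1.371, -0.057], TCP at [0.175, 0.626, 0.292] pointing down, gripper open.
Joint ranges: [-2.86, 2.86], [-0.3, 2.09], [-1.38, 1.24], [0.06, 2.45], [-1.56, 4.7], [0.09, 2.05], [-2.69, 2.69]. Speed limits (rad/s): [2.57, 2.57, 3.14, 3.14, 3.14, 3.14, 3.14].

INTERFACE

Orientations are given as a unit quaternion [w, x, y, z].
In Python, from station import manip gives the robot as it stands. The module is installed in compiled form; this text tells all that it offers.
- The arm moves only by the shell command python3 -m pendant 'ROWS' [FORCE]. ROWS is text: rows parted by semicolons, each of 7 numbers parted by spaces: the shift along the tool's x, y, z in mm, then the turn, a rotation vector about the tool's x, y, z in rad, then the opening, from 0 (shut) to 1 (fully open). A call has 1 to 8 rows; each row is the pose to reach, as a shift and turn from the pose commanded when the call began, along the tool's axes at that moment; what a row does not reach only later rows make up. A row lasts 1/8 s, in which the tool goes at most 62.5 mm and 10.7 degrees, less where a joint would pass 70% of its speed; a pose out of reach is approached as far as the arm can. A call with a gripper value outside its range is refused whole. The fingers move at their own pace and stop on an object; FORCE is the grip in N (left out, the last holds). Time passes only in rows, so rows that repeat a pose let the fingers close. It gives the time, the measured TCP pose, the force, the opening and the grip force at its end, in the units of the state.
- manip.read_state(): the state, without advancing time (a new reading comes with each control period).
- manip.grab_frame(name): name is "scene" or "top" or "wrist"; returns the picture (480x640x3 uint8, red, green, blue); there is no depth.
- manip.camera_info(name): a dict with "vertical_fov" (degrees; the focal length in pixels is half the picture's height over the tangent of half this angle, whatever the lens; pixels are square), "cx", "cy" (the principal point, pixels), "R" (3x3) and "t" (3): a world point X has camera coordinates R X + t. Camera axes: x right, y down, z forward; pixel columns grow to the right and rows downward; lengths in m; the calibration is good to about 2 mm. A picture is of the moment at which its call begins: read the wrist's pose just before it. camera_info takes no time and is no camera call; for the wrist camera it gives the pose at the moment of the call.
- manip.close_job(): hands the job in; it is judged then, once.
The state is a dict: "time_s": time; "q": joint angles; "qd": joint speeds; "effort": joint torques, N m; "tool_pos": TCP position; "orientation": TCP orientation; "wrist_force": force on the tool from outside, world axes, zero at the start; "torque": the same for the moment, N m; "gripper_width": finger opening in m; "finger_force": force on a finger pad.
Only numpy, scipy, OpenCV 4.12 (cv2) and the standard library are available. Lean on these libraries where they do the work, as an engineer would, in place of code of your own. Each camera call takes 0.05 s, during which the arm holds its last target. There are 200 camera calls.

## Working session

There is one attempt and no reset: what is moved stays moved. The work goes in short steps, Python scripts to look and compute and a shell command to move; the robot and the scene stay as the last step left them, time stands still between calls to the robot, and variables do not carry over. Pictures are saved under pics/ and viewed, at most 13 in all, crops included, and the job is handed in when it is done.

```bash
mkdir -p pics; python3 - <<'E'
from station import manip
import cv2,numpy as np
print(manip.read_state())
for n in("scene","top","wrist"):
    i=manip.camera_info(n);print(n,i)
    im=manip.grab_frame(n);cv2.imwrite(f"pics/{n}0.png",im[:,:,::-1])
E
```

```text
{'time_s': 0.0, 'q': array([-1.28491653,  0.32184787, -0.07008401,  1.45173578,  0.02263996,
        1.37080001, -0.05690599]), 'qd': array([ 7.80828483e-05, -1.39963544e-03,  7.97987140e-04, -1.22378113e-04,
        9.23066161e-04, -8.97960407e-04, -1.06833855e-03]), 'effort': array([ 1.91862350e-04, -4.91281843e+01, -4.03685309e-01, -3.12534535e+01,
       -6.39386033e-02,  4.36688215e-02,  1.53227193e-04]), 'tool_pos': array([0.17442463, 0.62569766, 0.29111474]), 'orientation': array([-6.56279378e-05,  1.35455533e-01,  9.90782920e-01, -9.99895775e-04]), 'wrist_force': array([ 0.63049511, -0.89568195, -0.41790514]), 'torque': array([ 0.00639452, -0.04019169,  0.02177983]), 'finger_force': 0.0, 'gripper_width': 0.08690504870236024}
scene {'vertical_fov': 44.728583629839335, 'cx': 325.21897413538636, 'cy': 237.80489798718648, 'R': array([[-0.75268349,  0.65806564, -0.02042468],
       [ 0.49533524,  0.54557373, -0.67601206],
       [-0.43371714, -0.51894019, -0.73660744]]), 't': array([ 0.41628992, -0.21049631,  1.2975581 ])}
top {'vertical_fov': 48.38344860721365, 'cx': 332.90527687510786, 'cy': 249.71307710727564, 'R': array([[ 0.07178093, -0.99741959, -0.00128538],
       [-0.9747192 , -0.06987376, -0.21222663],
       [ 0.21158918,  0.01648671, -0.97721963]]), 't': array([-0.02941938,  0.55273757,  1.13596856])}
wrist {'vertical_fov': 62.683451863743514, 'cx': 321.738692794703, 'cy': 237.87098725410158, 'R': array([[ 0.2674901 ,  0.96355736, -0.00250352],
       [ 0.93541346, -0.25905201,  0.24061115],
       [ 0.2311941 , -0.06670293, -0.97061836]]), 't': array([-0.64768969, -0.03058929,  0.39033565])}
```

View pics/top0.png

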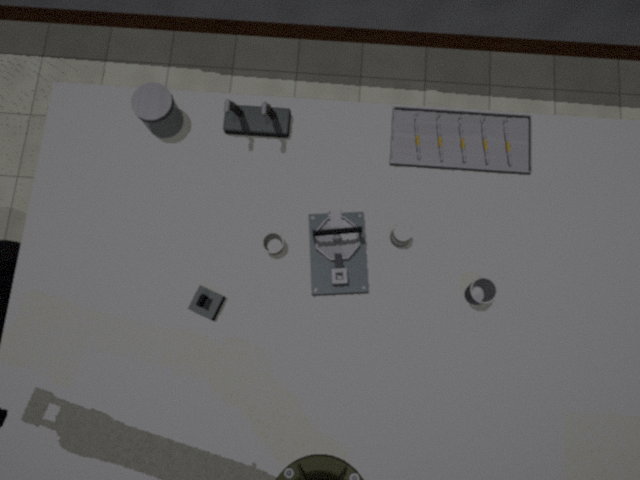

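View pics/scene0.png

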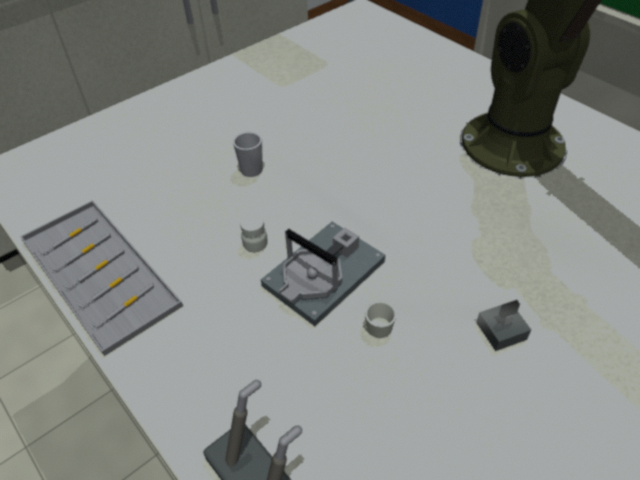

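The top view shows the keystand at (207,302), crucible (274,244) on the left (+y), dock (338,253), lock (340,276), jar (401,235) and beaker (481,291). The scene view confirms the key in its stand at (505,322), the dish with its black bar and the ball.

```bash
cat > h.py <<'E'
from station import manip
import cv2,numpy as np
from scipy.spatial.transform import Rotation as Ro
def ray(i,uv):
    f=240/np.tan(np.radians(i["vertical_fov"]/2));R=np.array(i["R"]);t=np.array(i["t"])
    d=R.T@np.array([(uv[0]-i["cx"])/f,(uv[1]-i["cy"])/f,1]);return -R.T@t,d
def onz(i,uv,z):
    c,d=ray(i,uv);return c+d*(z-c[2])/d[2]
def proj(i,X):
    f=240/np.tan(np.radians(i["vertical_fov"]/2));p=np.array(i["R"])@X+np.array(i["t"])
    return np.array([i["cx"]+f*p[0]/p[2],i["cy"]+f*p[1]/p[2]])
def tri(i1,u1,i2,u2):
    c1,d1=ray(i1,u1);c2,d2=ray(i2,u2)
    s=np.linalg.lstsq(np.c_[d1,-d2],c2-c1,rcond=None)[0]
    a=c1+d1*s[0];b=c2+d2*s[1];return (a+b)/2,np.linalg.norm(a-b)
def pose():
    s=manip.read_state();q=s["orientation"];return s["tool_pos"],Ro.from_quat([q[1],q[2],q[3],q[0]])
def delta(P,Rt):
    "shift mm and rotvec in tool axes from present measured pose to TCP P, rotation Rt"
    p,R=pose();return (R.inv().apply(np.array(P)-p)*1000).round(1),(R.inv()*Rt).as_rotvec().round(4)
def down(yaw):
    "tool down; yaw = world angle of tool y (closing line), best half-turn nearest current"
    p,R=pose();c=[]
    for a in(yaw,yaw+np.pi):
        y=np.array([np.cos(a),np.sin(a),0]);z=np.array([0,0,-1.]);c.append(Ro.from_matrix(np.c_[np.cross(y,z),y,z]))
    return c
def snap(name,fn):
    i=manip.camera_info(name);im=manip.grab_frame(name)[:,:,::-1].copy();cv2.imwrite(fn,im);return i,im
E
python3 - <<'E'
from h import *
i=manip.camera_info("top");s=manip.camera_info("scene")
for n,uv,z in [("stand",(207,302),.03),("cruc",(274,244),.02),("lock",(340,276),.05),("bar",(338,231),.099),("jar",(401,235),.04),("beaker",(481,291),.04)]:print(n,onz(i,uv,z).round(3))
print(pose()[1].as_matrix().round(3))
w=manip.camera_info("wrist");R=np.array(w["R"]);p,r=pose();print("cam in tool",r.inv().apply(-R.T@w["t"]-p),(R@r.as_matrix()).round(3))
im=cv2.imread("pics/top0.png");j=cv2.imread("pics/scene0.png")
cv2.imwrite("pics/a.png",np.hstack([cv2.resize(im[180:330,180:380],(400,300),interpolation=2),cv2.resize(j[220:370,350:550],(400,300),interpolation=2)]))
E
```

```text
stand [0.42  0.284 0.03 ]
cruc [0.566 0.148 0.02 ]
lock [ 0.497 -0.01   0.05 ]
bar [0.587 0.002 0.099]
jar [ 0.603 -0.142  0.04 ]
beaker [ 0.487 -0.326  0.04 ]
[[-0.963  0.268 -0.   ]
 [ 0.268  0.963 -0.001]
 [-0.    -0.001 -1.   ]]
cam in tool [ 0.06490776 -0.00118475 -0.09333392] [[ 0.001  1.     0.001]
 [-0.971  0.001 -0.241]
 [-0.241 -0.001  0.971]]
```

```bash
python3 -m pendant '-329 -263 40 0 0 0 1;-329 -263 40 0 0 0 1;-329 -263 40 0 0 0 1;-329 -263 40 0 0 0 1;-329 -263 40 0 0 0 1;-329 -263 40 0 0 0 1;-329 -263 40 0 0 0 1;-329 -263 40 0 0 0 1'; python3 -m pendant '0 0 0 0 0 0 1;0 0 0 0 0 0 1;0 0 0 0 0 0 1'
python3 - <<'E'
from h import *
print(manip.read_state()["q"].round(2))
snap("wrist","pics/w1.png"); np.save("w1.npy",manip.camera_info("wrist"),allow_pickle=True)
E
```

```text
time_s: 1.15
tool_pos: [0.4232, 0.2801, 0.2519]
orientation: [0.0, 0.14, 0.99, -0.001]
wrist_force: [-1.3, 1.1, 0.1]
gripper_width: 0.0873
finger_force: 0.0
time_s: 1.52
tool_pos: [0.4201, 0.2856, 0.2523]
orientation: [-0.0, 0.134, 0.991, 0.0]
wrist_force: [1.1, 0.3, -0.1]
gripper_width: 0.0871
finger_force: 0.0
[-0.85  0.04  0.21  1.86 -0.01  1.24  0.66]
```

View pics/w1.png

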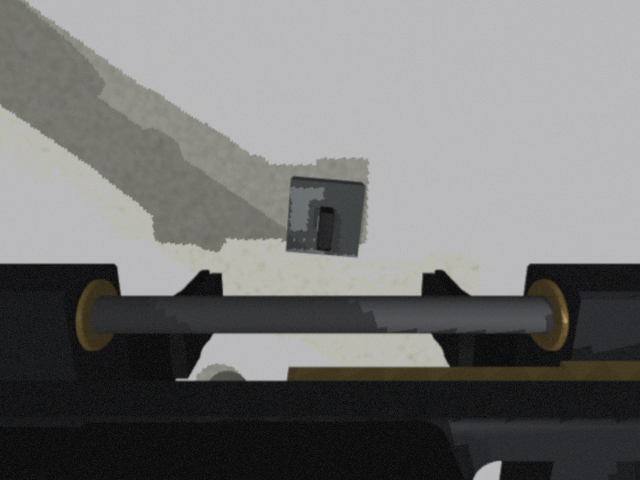

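The wrist view shows the stand's top with corners about (291,178), (364,184), (359,257), (287,251) and the key's black bow at (325,228), its long side nearly along the image's vertical.

```bash
python3 - <<'E'
from h import *
i=np.load("w1.npy",allow_pickle=True).item();im=cv2.imread("pics/w1.png");g=im.max(2)
r=g[170:265,275:375]
np.set_printoptions(linewidth=250)
print(g[200:256:3,306:346])
m=np.zeros_like(g);m[170:265,275:375]=(r<110)
c=max(cv2.findContours(m,0,1)[0],key=cv2.contourArea);R=cv2.minAreaRect(c);b=cv2.boxPoints(R);print(R,b)
X=np.array([onz(i,p,.03) for p in b]);print("stand",X.mean(0),X.round(4))
print(np.linalg.norm(np.diff(X,axis=0),axis=1))
cam=onz(i,(322,238),.3);print("cam",-np.array(i["R"]).T@i["t"])
cv2.imwrite("pics/c1.png",cv2.resize(im[165:270,270:380],None,fx=5,fy=5,interpolation=cv2.INTER_NEAREST))
E
```

```text
[[113 113 114  98  94  90  78  71  68  73  75  85  89  96  88  81  73  72  70  70  68  69  69  74  68  70  68  70  68  70  71  70  71  69  68  66  70  69  65  69]
 [117 112  98  88  80  69  67  70  68  72  70  69  67  70  68  70  68  72  70  70  68  68  70  66  69  68  70  71  71  70  69  72  70  69  71  70  70  70  70  73]
 [112 113  93  73  69  64  70  67  68  67  66  70  70  70  58  42  46  51  53  53  53  57  55  59  63  60  70  70  68  73  72  72  72  71  71  69  66  72  73  73]
 [115 113 110  86  72  71  69  72  64  62  56  55  56  50  31  18  22  22  13  15  12  21  19  22  19  18  12  38  57  58  62  67  70  68  71  70  71  70  70  72]
 [111 103  81  70  75  72  69  69  63  59  60  59  65  52  34  28  28  31  30  24  27  21  17  21  19  24  24  29  46  51  59  68  70  70  71  68  70  71  69  67]
 [115 107  90  74  65  72  68  65  61  59  61  61  71  53  36  42  38  43  38  45  42  41  41  43  47  46  46  39  46  52  54  60  60  61  67  69  71  69  71  70]
 [109  97  89  78  71  70  64  69  58  56  59  74  85  56  39  43  41  44  39  42  40  37  38  44  44  42  42  38  48  51 
[... 1701 characters left out ...]
106 104 109 108 104 100  99 100  97  90  87  70  60  54  60  50  58  65  67  58  55  59  64  63  65  62  65  65  71  69  72  69  70]
 [178 177 174 171 169 169 164 165 161 160 159 158 154 147 148 140 137 136 117 115 112  98  87  85  84  81  81  84  94  98  97  79  72  74  75  69  79  93  96  97]]
((325.0159606933594, 215.9458465576172), (76.29915618896484, 75.67937469482422), 5.07960844039917) [[283.6659  250.25917]
 [290.36652 174.877  ]
 [366.36603 181.63252]
 [359.6654  257.0147 ]]
stand [0.41642053 0.28783164 0.03      ] [[0.4346 0.2472 0.03  ]
 [0.3765 0.2702 0.03  ]
 [0.3977 0.3271 0.03  ]
 [0.457  0.3067 0.03  ]]
[0.06249418 0.06069766 0.06276206]
cam [0.35738791 0.30155445 0.34561943]
```

View pics/c1.png

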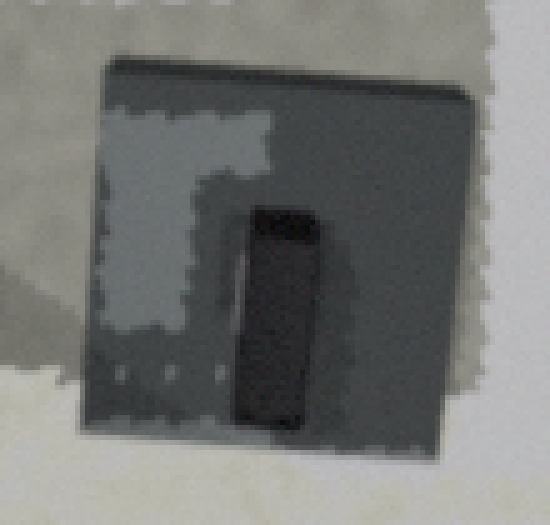

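The crop shows the bow's top face with corners (320,212), (334,214), (331,251), (316,250) in wrist pixels; the dark strip above it is its side.

```bash
python3 - <<'E'
from h import *
i=np.load("w1.npy",allow_pickle=True).item()
B=np.array([onz(i,p,.076) for p in[(320,212.4),(333.6,213.6),(330.6,250.6),(316.4,249.8)]])
S=np.array([onz(i,p,.03) for p in[(292,179.4),(364.4,185),(357.5,256.3),(286.5,250.5)]])
for n,Q in(("bow",B),("stand",S)):
    d=np.diff(np.r_[Q,Q[:1]],axis=0);print(n,Q.mean(0).round(4),np.linalg.norm(d,axis=1).round(4),np.degrees(np.arctan2(d[:,1],d[:,0])).round(1))
c=B.mean(0);print(pose()[0])
yaw=np.arctan2(*(B[1]+B[2]-B[0]-B[3])[1::-1]);yaw2=np.arctan2(*(S[1]+S[2]-S[0]-S[3])[1::-1]);print(yaw,yaw2)
for R in down(yaw2):print(delta([c[0],c[1],.18],R),delta([c[0],c[1],.063+.051],R))
E
```

```text
bow [0.4182 0.2871 0.076 ] [0.0095 0.0267 0.0101 0.0271] [  69.5  -19.6 -108.7  159.1]
stand [0.4178 0.2875 0.03  ] [0.0579 0.0595 0.0594 0.059 ] [  70.2  -19.5 -110.2  159.1]
[0.42027395 0.28543613 0.25229563]
1.228813385030433 1.2212776573029942
(array([ 2.5,  1. , 72.3]), array([ 0.0002, -0.    ,  0.0797])) (array([  2.5,   1. , 138.3]), array([ 0.0002, -0.    ,  0.0797]))
(array([ 2.5,  1. , 72.3]), array([ 0.0000e+00,  2.0000e-04, -3.0619e+00])) (array([  2.5,   1. , 138.3]), array([ 0.0000e+00,  2.0000e-04, -3.0619e+00]))
```

```bash
python3 -m pendant '2.5 1 60 0 0 0.08 0.6;2.5 1 90 0 0 0.08 0.5;2.5 1 115 0 0 0.08 0.5;2.5 1 130 0 0 0.08 0.5;2.5 1 138 0 0 0.08 0.5;2.5 1 138 0 0 0.08 0.5;2.5 1 138 0 0 0.08 0.5' 25
python3 -m pendant '0 0 0 0 0 0 0;0 0 0 0 0 0 0;0 0 0 0 0 0 0;0 0 0 0 0 0 0;0 0 0 0 0 0 0;0 0 0 0 0 0 0' 25
```

```text
time_s: 2.45
tool_pos: [0.4193, 0.2866, 0.1152]
orientation: [0.001, 0.175, 0.985, 0.001]
wrist_force: [-0.3, -0.6, 0.3]
gripper_width: 0.044
finger_force: 0.0
time_s: 3.2
tool_pos: [0.4188, 0.2863, 0.1144]
orientation: [0.0, 0.175, 0.985, 0.0]
wrist_force: [-0.5, 1.2, -1.0]
gripper_width: 0.0113
finger_force: 24.9
```

```bash
python3 -m pendant '0 0 -20 0 0 0 0;0 0 -45 0 0 0 0;0 0 -80 0 0 0 0;0 0 -120 0 0 0 0;0 0 -136 0 0 0 0;0 0 -136 0 0 0 0;0 0 -136 0 0 0 0'; python3 - <<'E'
from h import *
s=manip.read_state();print(s["gripper_width"],s["finger_force"])
for R in down(.22):print(delta([.5,-.05,.25],R))
E
```

```text
time_s: 4.08
tool_pos: [0.418, 0.2856, 0.2484]
orientation: [-0.001, 0.175, 0.985, -0.001]
wrist_force: [-0.0, 0.1, -1.6]
gripper_width: 0.0112
finger_force: 24.9
0.011221967741856754 24.855823474936187
(array([-192.6, -286.8,   -1.1]), array([-0.0031,  0.    ,  0.9991]))
(array([-192.6, -286.8,   -1.1]), array([-0.    , -0.0036, -2.1425]))
```

```bash
python3 -m pendant '-32 -48 0 0 0 0.17 0;-64 -96 0 0 0 0.34 0;-96 -144 0 0 0 0.5 0;-128 -190 0 0 0 0.67 0;-160 -238 0 0 0 0.84 0;-193 -287 0 0 0 1 0;-193 -287 0 0 0 1 0;-193 -287 0 0 0 1 0'; python3 -m pendant '0 0 0 0 0 0 0;0 0 0 0 0 0 0'
python3 - <<'E'
from h import *
i,im=snap("wrist","pics/w2.png");np.save("w2.npy",i,allow_pickle=True);print(manip.read_state()["q"].round(2))
i,im=snap("top","pics/t2.png");i,im=snap("scene","pics/s2.png")
E
```

```text
time_s: 5.08
tool_pos: [0.5003, -0.0493, 0.2488]
orientation: [-0.001, 0.625, 0.78, -0.001]
wrist_force: [0.2, -0.1, -1.2]
gripper_width: 0.0112
finger_force: 24.9
time_s: 5.32
tool_pos: [0.5008, -0.0484, 0.25]
orientation: [-0.0, 0.625, 0.781, -0.0]
wrist_force: [0.7, 0.3, -1.5]
gripper_width: 0.0113
finger_force: 24.9
[-0.5   0.02  0.56  1.88 -0.01  1.24  0.28]
```

View pics/w2.png

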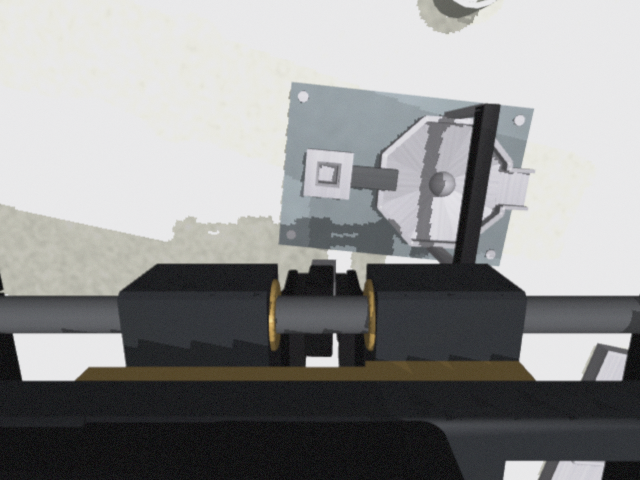

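The wrist view shows the lock barrel at (328,174) with its square hole, the latch arm running right to (397,180), the ball at (442,184), bar from (489,105) to (465,263), lip at (525,188).

```bash
python3 - <<'E'
from h import *
im=cv2.imread("pics/w2.png")
a=cv2.resize(im[140:210,295:405],None,fx=7,fy=7,interpolation=cv2.INTER_NEAREST)
cv2.imwrite("pics/c2.png",a)
E
```

```text
(no output)
```

View pics/c2.png

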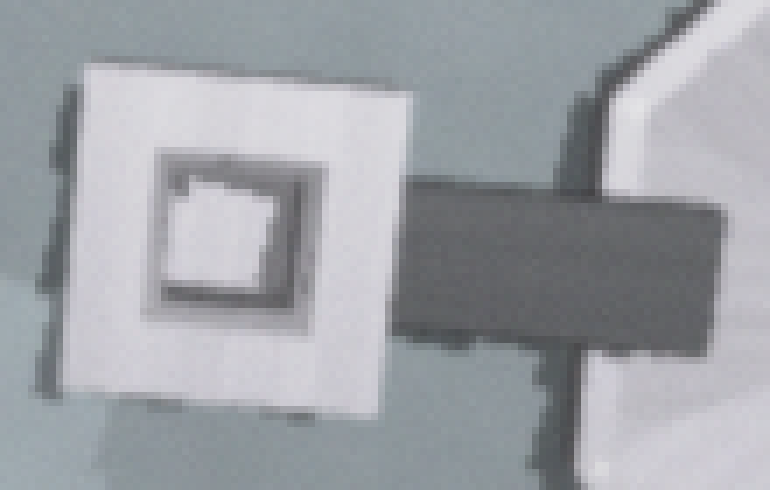

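```bash
python3 - <<'E'
from h import *
i=np.load("w2.npy",allow_pickle=True).item()
f=lambda L,z:np.array([onz(i,(295+a/7-.0,140+b/7),z) for a,b in L])
B=f([(83,62),(412,92),(380,416),(62,390)],.05);H=f([(157,150),(328,163),(312,333),(145,320)],.05)
A=f([(412,180),(722,208),(708,355),(395,333)],.047)
for n,Q in(("barrel",B),("hole",H),("arm",A)):
    d=np.diff(np.r_[Q,Q[:1]],axis=0);print(n,Q.mean(0).round(4),np.linalg.norm(d,axis=1).round(4),np.degrees(np.arctan2(d[:,1],d[:,0])).round(1))
tipmid=(A[1]+A[2])/2;c=B.mean(0);print("tip dist",np.linalg.norm((tipmid-c)[:2]),np.arctan2(*(tipmid-c)[1::-1]))
P=np.array([onz(i,p,.02) for p in[(292,83),(534,108),(279,244)]]);print("plate",P.round(4),np.linalg.norm(P[1]-P[0]),np.linalg.norm(P[2]-P[0]),np.arctan2(*(P[1]-P[0])[1::-1]))
ball=onz(i,(442,184),.04);print("ball",ball,np.linalg.norm(ball-c))
yaw=np.arctan2(*(B[1]+B[2]-B[0]-B[3])[1::-1]);print("yaw",yaw)
k=(H.mean(0)+B.mean(0))/2
# key offset in tool frame at grasp
Rg=down(1.2213)[0];off=Rg.inv().apply(np.array([.4182,.2871,0])-[.4188,.2863,0]);print("off",off)
R=down(yaw)[0];t=k-R.apply([off[0],0,0])
for z in(.165,.1304):print(delta([t[0],t[1],z],R))
E
```

```text
barrel [ 0.4966 -0.0091  0.05  ] [0.0343 0.034  0.0341 0.0343] [   7.7  -81.9 -171.9   98.5]
hole [ 0.4968 -0.009   0.05  ] [0.0179 0.0178 0.0178 0.0178] [   8.5  -82.  -171.7   98.5]
arm [ 0.5312 -0.0045  0.047 ] [0.0331 0.0156 0.0338 0.0162] [   7.7  -80.1 -171.2   97.4]
tip dist 0.051588819054602116 0.1364810771799489
plate [[ 0.4545  0.0505  0.02  ]
 [ 0.6426  0.0743  0.02  ]
 [ 0.4698 -0.0776  0.02  ]] 0.18957458613460865 0.12897521596709832 0.12576573085565357
ball [0.58347892 0.00241355 0.04      ] 0.08817825797131992
yaw 0.13744031899880574
off [0.00083767 0.00054618 0.        ]
(array([39.2,  4.5, 85.3]), array([ 0.0001, -0.0002,  0.083 ]))
(array([ 39.2,   4.5, 119.9]), array([ 0.0001, -0.0002,  0.083 ]))
```

```bash
python3 -m pendant '20 2 0 0 0 0.083 0;39.2 4.5 20 0 0 0.083 0;39.2 4.5 50 0 0 0.083 0;39.2 4.5 75 0 0 0.083 0;39.2 4.5 83 0 0 0.083 0;39.2 4.5 83 0 0 0.083 0;39.2 4.5 83 0 0 0.083 0;39.2 4.5 83 0 0 0.083 0'
python3 - <<'E'
from h import *
i=np.load("w2.npy",allow_pickle=True).item()
R=down(.1375)[0];t=np.array([.4967,-.00905,0])-R.apply([.00084,0,0])
print(pose(),delta([t[0],t[1],.1304],R))
a,b=snap("scene","pics/s3.png");c,d=snap("top","pics/t3.png");e,w=snap("wrist","pics/w3.png")
u=proj(a,[.4967,-.009,.07]).astype(int)
cv2.imwrite("pics/c3.png",np.hstack([cv2.resize(b[u[1]-50:u[1]+50,u[0]-50:u[0]+50],(400,400)),cv2.resize(w[160:360,220:420],(400,400))]))
E
```

```text
time_s: 6.48
tool_pos: [0.4975, -0.0106, 0.1682]
orientation: [0.001, 0.657, 0.754, 0.001]
wrist_force: [0.2, -0.5, 0.4]
gripper_width: 0.0112
finger_force: 24.9
(array([ 0.49751193, -0.01055653,  0.16822998]), Rotation.from_matrix(array([[-1.35545022e-01,  9.90769511e-01,  1.82316801e-03],
                            [ 9.90771160e-01,  1.35544348e-01,  4.88571992e-04],
                            [ 2.36942113e-04,  1.87256579e-03, -9.99998219e-01]]))) (array([ 0.8, -0.7, 37.8]), array([ 0.0019, -0.0002, -0.0015]))
```

View pics/c3.png

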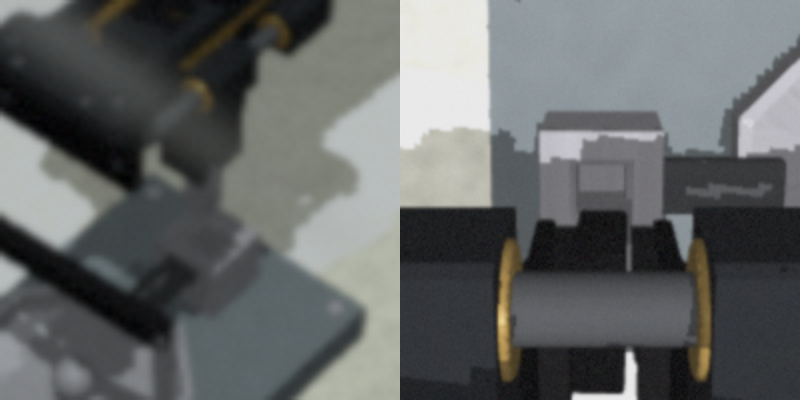

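The crop shows the barrel's hole centred between the fingers in the wrist view (about (320,249)); the key is above it.

```bash
python3 -m pendant '0.6 -0.5 0 0 0 0 0;0.6 -0.5 6 0 0 0 0;0.6 -0.5 12 0 0 0 0;0.6 -0.5 18 0 0 0 0;0.6 -0.5 22 0 0 0 0;0.6 -0.5 26 0 0 0 0;0.6 -0.5 26 0 0 0 0'
```

```text
time_s: 7.5
tool_pos: [0.4961, -0.0101, 0.1409]
orientation: [-0.0, 0.657, 0.753, -0.0]
wrist_force: [-0.1, 0.2, -0.4]
gripper_width: 0.0108
finger_force: 24.9
```

```bash
python3 -m pendant '0 0 4 0 0 0 0;0 0 8 0 0 0 0;0 0 10 0 0 0 0;0 0 11 0 0 0 0;0 0 12 0 0 0 0;0 0 12 0 0 0 0'
```

```text
time_s: 8.25
tool_pos: [0.4966, -0.01, 0.1301]
orientation: [-0.0, 0.657, 0.754, 0.0]
wrist_force: [-2.7, 0.9, 5.7]
gripper_width: 0.0113
finger_force: 24.9
```

```bash
python3 -m pendant '0 0 0 0 0 -0.12 0;0 0 0 0 0 -0.26 0;0 0 0 0 0 -0.42 0;0 0 0 0 0 -0.58 0;0 0 0 0 0 -0.7 0;0 0 0 0 0 -0.7 0'; python3 - <<'E'
from h import *
s=manip.read_state();print(s["torque"],s["wrist_force"],s["q"].round(2))
E
```

```text
time_s: 9.0
tool_pos: [0.4969, -0.0094, 0.1301]
orientation: [0.0, 0.36, 0.933, 0.001]
wrist_force: [-1.4, 2.0, 5.7]
gripper_width: 0.0116
finger_force: 25.0
[ 0.46733538  0.27413094 -0.0819012 ] [-1.36764381  1.99681918  5.68447699] [-0.46  0.15  0.46  2.02 -0.08  0.98  0.87]
```

```bash
python3 -m pendant '0 0 0 0 0 -0.15 0;0 0 0 0 0 -0.3 0;0 0 0 0 0 -0.45 0;0 0 0 0 0 -0.58 0;0 0 0 0 0 -0.66 0;0 0 0 0 0 -0.71 0;0 0 0 0 0 -0.74 0;0 0 0 0 0 -0.74 0'; python3 - <<'E'
from h import *
s=manip.read_state();p,R=pose();y=R.as_matrix()[:,1];print(s["torque"],s["q"].round(2),np.arctan2(y[1],y[0]))
E
```

```text
time_s: 10.0
tool_pos: [0.4975, -0.0087, 0.1301]
orientation: [0.001, -0.002, 1.0, 0.001]
wrist_force: [1.3, 5.6, 5.5]
gripper_width: 0.0115
finger_force: 25.0
[ 1.29797846 -0.3486855  -0.02885563] [-0.4   0.15  0.4   2.02 -0.07  0.98  1.6 ] 1.5753576137861536
```

```bash
python3 -m pendant '0 0 0 0 0 -0.08 0;0 0 0 0 0 -0.16 0;0 0 0 0 0 -0.16 0'; python3 - <<'E'
from h import *
s=manip.read_state();p,R=pose();y=R.as_matrix()[:,1];print(s["torque"],s["wrist_force"],np.arctan2(y[1],y[0]))
E
```

```text
time_s: 10.38
tool_pos: [0.4976, -0.0085, 0.1301]
orientation: [0.002, -0.082, 0.997, 0.001]
wrist_force: [1.1, 5.9, 4.3]
gripper_width: 0.0113
finger_force: 25.0
[ 1.47407043 -0.4098719  -0.03151067] [1.14163752 5.92592845 4.26602852] 1.7357520383079805
```

```bash
python3 -m pendant '0 0 0 0 0 -0.05 0;0 0 0 0 0 -0.1 0;0 0 0 0 0 -0.1 0'; python3 - <<'E'
from h import *
s=manip.read_state();p,R=pose();y=R.as_matrix()[:,1];print(s["torque"],s["wrist_force"],np.arctan2(y[1],y[0]))
i,w=snap("wrist","pics/w4.png");j,t=snap("top","pics/t4.png")
u=proj(j,[.53,0,.05]).astype(int)
cv2.imwrite("pics/c4.png",np.hstack([w,cv2.resize(t[u[1]-40:u[1]+40,u[0]-40:u[0]+40],(160,160)).repeat(3,0)[:480]])[:, :800])
E
```

```text
time_s: 10.75
tool_pos: [0.4976, -0.0082, 0.1301]
orientation: [0.002, -0.132, 0.991, 0.001]
wrist_force: [1.6, 6.2, 4.6]
gripper_width: 0.0113
finger_force: 24.9
[ 1.60020549 -0.3502049  -0.28041193] [1.56886951 6.15327205 4.63778583] 1.834878958432271
```

View pics/w4.png

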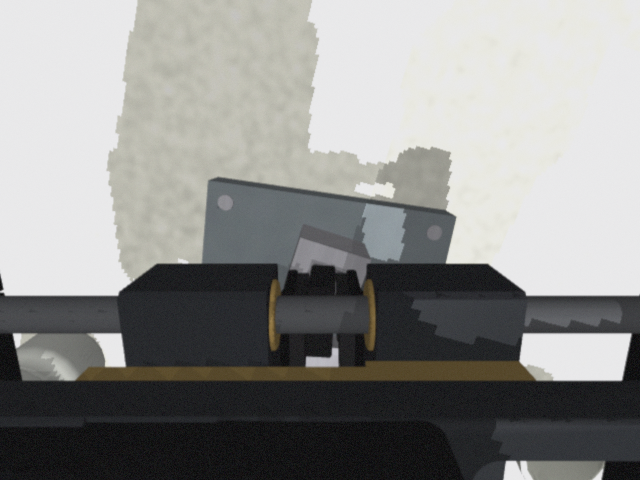

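```bash
python3 -m pendant '0 0 0 0 0 0.08 0;0 0 0 0 0 0.08 0;0 0 -0.5 0 0 0.08 0.4;0 0 -0.5 0 0 0.08 0.4;0 0 -0.5 0 0 0.08 0.4;0 0 -0.5 0 0 0.08 0.4'; python3 -m pendant '0 0 -20 0 0 0 0.4;0 0 -55 0 0 0 0.4;0 0 -110 0 0 0 0.4;0 0 -110 0 0 0 0.4;0 0 -110 0 0 0 0.4'; python3 - <<'E'
from h import *
print(pose()[0],manip.read_state()["q"].round(2))
for R in down(.13):print(delta([.52,-.03,.27],R))
E
```

```text
time_s: 11.6
tool_pos: [0.496, -0.0106, 0.1294]
orientation: [-0.0, -0.092, 0.996, -0.0]
wrist_force: [0.2, 0.3, 0.2]
gripper_width: 0.0336
finger_force: 0.0
time_s: 12.22
tool_pos: [0.4959, -0.0102, 0.2393]
orientation: [-0.0, -0.092, 0.996, 0.0]
wrist_force: [-1.0, -0.0, -0.9]
gripper_width: 0.0347
finger_force: 0.0
[ 0.49593097 -0.01016989  0.23927118] [-0.41  0.02  0.38  1.91 -0.01  1.21  1.73]
(array([-20. , -23.9, -30.7]), array([-3.0000e-04, -5.0000e-04,  1.6258e+00]))
(array([-20. , -23.9, -30.7]), array([ 5.0000e-04, -3.0000e-04, -1.5158e+00]))
```

```bash
python3 -m pendant '0 0 -31 0 0 0.15 0.4;-10 -8 -31 0 0 0.32 0.5;-20 -16 -31 0 0 0.5 0.6;-40 -27 -31 0 0 0.68 0.6;-40 -27 -31 0 0 0.86 0.6;-40 -27 -31 0 0 1.04 0.6;-40 -27 -31 0 0 1.22 0.6;-40 -27 -31 0 0 1.4 0.6'; python3 -m pendant '0 0 0 0 0 0.18 0.6;0 0 0 0 0 0.23 0.6;0 0 0 0 0 0.23 0.6;0 0 0 0 0 0.23 0.6'; python3 - <<'E'
from h import *
i,w=snap("wrist","pics/w5.png");np.save("w5.npy",i,allow_pickle=True);print(pose()[0])
snap("top","pics/t5.png");snap("scene","pics/s5.png")
E
```

```text
time_s: 13.22
tool_pos: [0.5396, -0.0293, 0.2685]
orientation: [-0.001, 0.573, 0.819, -0.001]
wrist_force: [0.4, -0.3, -0.0]
gripper_width: 0.0525
finger_force: 0.0
time_s: 13.72
tool_pos: [0.5401, -0.0293, 0.2697]
orientation: [-0.001, 0.661, 0.75, -0.001]
wrist_force: [-0.5, -0.1, -0.8]
gripper_width: 0.0527
finger_force: 0.0
[ 0.54026047 -0.0292176   0.26998687]
```

View pics/w5.png

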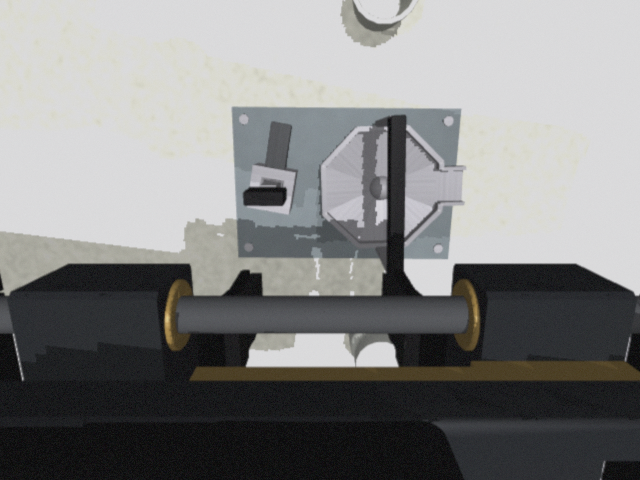

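The view shows the latch swung away (arm pointing up at (279,130)), the key standing in the lock at (265,196), the ball at (379,188), and the dish bar from (397,117) down along column 397; the lip is at (460,185).

```bash
python3 - <<'E'
from h import *
i=np.load("w5.npy",allow_pickle=True).item();im=cv2.imread("pics/w5.png");g=im.max(2)
rows=[];
for v in range(122,245,6):
    k=np.where(g[v,382:415]<60)[0]+382;rows.append((v,k.min(),k.max()+1))
print(rows)
print([int(x) for x in g[105:130,398]])
L=np.array([onz(i,(a-.0,v),.106) for v,a,b in rows]);Rr=np.array([onz(i,(b-.0,v),.106) for v,a,b in rows])
print("width",np.linalg.norm(L-Rr,axis=1).round(4))
M=(L+Rr)/2;p=np.polyfit(M[:,1],M[:,0],1);print("line x=",p,"bar normal yaw",-np.arctan(p[0]))
e=onz(i,(398,117),.106);print("upper end",e)
yaw=-np.arctan(p[0]);u=np.array([-np.sin(yaw),np.cos(yaw)])
print("centre from end",e[:2]-.054*u)
b=onz(i,(379,188),.032);print("ball",b)
s=[onz(i,q,.02) for q in[(233,107),(461,108),(239,258)]];ex=(s[1]-s[0])/np.linalg.norm(s[1]-s[0]);ey=(s[0]-s[2])/np.linalg.norm(s[0]-s[2])
print("dock yaw",np.arctan2(ex[1],ex[0]),"origin",s[0]+.125*ex-.065*ey, np.linalg.norm(s[1]-s[0]))
h=[onz(i,q,.038) for q in[(326,182),(464,166),(463,204)]];print("lip end",(h[1]+h[2])/2,)
E
```

```text
[(122, np.int64(387), np.int64(406)), (128, np.int64(388), np.int64(405)), (134, np.int64(388), np.int64(406)), (140, np.int64(388), np.int64(405)), (146, np.int64(388), np.int64(405)), (152, np.int64(388), np.int64(405)), (158, np.int64(388), np.int64(405)), (164, np.int64(388), np.int64(405)), (170, np.int64(388), np.int64(405)), (176, np.int64(388), np.int64(404)), (182, np.int64(388), np.int64(405)), (188, np.int64(388), np.int64(404)), (194, np.int64(388), np.int64(404)), (200, np.int64(388), np.int64(404)), (206, np.int64(388), np.int64(404)), (212, np.int64(388), np.int64(404)), (218, np.int64(388), np.int64(404)), (224, np.int64(387), np.int64(404)), (230, np.int64(387), np.int64(404)), (236, np.int64(387), np.int64(404)), (242, np.int64(387), np.int64(404))]
[218, 219, 205, 169, 150, 150, 147, 147, 143, 126, 81, 52, 54, 54, 55, 53, 54, 52, 52, 53, 52, 55, 55, 54, 54]
width [0.0119 0.0107 0.0113 0.0108 0.0108 0.0108 0.0109 0.0109 0.0109 0.0103
 0.011  0.0104 0.0105 0.0105 0.0105 0.0106 0.0106 0.0113 0.0114 0.0114
 0.0114]
line x= [-0.16431037  0.58513746] bar normal yaw 0.16285519668321288
upper end [0.5769844  0.05405403 0.106     ]
centre from end [0.58573976 0.00076854]
ball [0.58399831 0.0014696  0.032     ]
dock yaw 0.12343876837747576 origin [0.58651172 0.00187953 0.02      ] 0.18892616202935425
lip end [0.65154089 0.01318715 0.038     ]
```

```bash
python3 - <<'E'
from h import *
R=down(.16)[0]
for z in(.2,.15):print(delta([.5853,.0012,z],R))
E
```

```text
(array([24.6, 48.4, 70.4]), array([-0.0005, -0.    , -0.0336]))
(array([ 24.6,  48.4, 120.4]), array([-0.0005, -0.    , -0.0336]))
```

```bash
python3 -m pendant '12 24 20 0 0 -0.034 0.5;24.6 48.4 50 0 0 -0.034 0.5;24.6 48.4 70 0 0 -0.034 0.4;24.6 48.4 70 0 0 -0.034 0.4;24.6 48.4 70 0 0 -0.034 0.4'; python3 - <<'E'
from h import *
R=down(.16)[0]
print(delta([.5853,.0012,.15],R))
E
```

```text
time_s: 14.5
tool_pos: [0.5859, 0.0009, 0.2017]
orientation: [0.0, 0.649, 0.761, 0.0]
wrist_force: [-0.1, -0.3, 0.4]
gripper_width: 0.0351
finger_force: 0.0
(array([ 0.4, -0.6, 51.7]), array([ 0.0012,  0.0001, -0.0005]))
```

```bash
python3 -m pendant '0.2 -0.3 20 0 0 0 0.4;0.2 -0.3 38 0 0 0 0.4;0.2 -0.3 48 0 0 0 0.4;0.2 -0.3 51 0 0 0 0.4;0.2 -0.3 51 0 0 0 0.3;0.2 -0.3 51 0 0 0 0.25;0.2 -0.3 51 0 0 0 0.2;0.2 -0.3 51 0 0 0 0.18' 3; python3 -m pendant '0 0 0 0 0 0 0.17;0 0 0 0 0 0 0.16;0 0 0 0 0 0 0.15;0 0 0 0 0 0 0.14;0 0 0 0 0 0 0.13;0 0 0 0 0 0 0.12;0 0 0 0 0 0 0.11;0 0 0 0 0 0 0.1' 3;python3 -m pendant '0 0 0 0 0 0 0;0 0 0 0 0 0 0;0 0 0 0 0 0 0' 8
```

```text
time_s: 15.5
tool_pos: [0.5853, 0.0014, 0.15]
orientation: [0.0, 0.648, 0.761, 0.0]
wrist_force: [-0.3, 0.3, 0.1]
gripper_width: 0.017
finger_force: 0.0
time_s: 16.5
tool_pos: [0.5854, 0.0015, 0.1499]
orientation: [0.0, 0.648, 0.761, 0.0]
wrist_force: [0.5, -0.4, -0.1]
gripper_width: 0.0103
finger_force: 3.0
time_s: 16.88
tool_pos: [0.5853, 0.0015, 0.1499]
orientation: [0.0, 0.648, 0.761, 0.0]
wrist_force: [1.4, 0.3, 0.3]
gripper_width: 0.01
finger_force: 8.0
```

```bash
python3 -m pendant '0 0 0 0 0 0 0;0 0 0 0 0 0 0;0 0 0 0 0 0 0;0 0 0 0 0 0 0;0 0 0 0 0 0 0;0 0 -0.5 0 0 0 0;0 0 -1 0 0 0 0;0 0 -2 0 0 0 0' 35; python3 -m pendant '0 0 -1.5 0 0 0 0;0 0 -3.5 0 0 0 0;0 0 -6 0 0 0 0;0 0 -9 0 0 0 0;0 0 -12 0 0 0 0;0 0 -14 0 0 0 0;0 0 -15 0 0 0 0;0 0 -15 0 0 0 0'; python3 - <<'E'
from h import *
print(pose()[1].as_matrix().round(4)); 
i,im=snap("scene","pics/s6.png");j,t=snap("top","pics/t6.png");a=proj(i,[.585,.001,.06]).astype(int);b=proj(j,[.585,.001,.06]).astype(int);print(a,b)
cv2.imwrite("pics/c6.png",np.hstack([cv2.resize(im[a[1]-60:a[1]+60,a[0]-60:a[0]+60],(400,400)),cv2.resize(t[b[1]-40:b[1]+40,b[0]-40:b[0]+40],(400,400))]))
E
```

```text
time_s: 17.88
tool_pos: [0.5844, 0.0014, 0.151]
orientation: [-0.001, 0.648, 0.761, -0.001]
wrist_force: [0.3, 0.4, -3.8]
gripper_width: 0.0095
finger_force: 35.0
time_s: 18.88
tool_pos: [0.5852, 0.0014, 0.1668]
orientation: [0.0, 0.648, 0.761, 0.0]
wrist_force: [0.3, -0.0, -2.6]
gripper_width: 0.0093
finger_force: 35.0
[[-1.593e-01  9.872e-01  1.000e-04]
 [ 9.872e-01  1.593e-01  1.000e-04]
 [ 1.000e-04  1.000e-04 -1.000e+00]]
[310 260] [338 236]
```

View pics/c6.png

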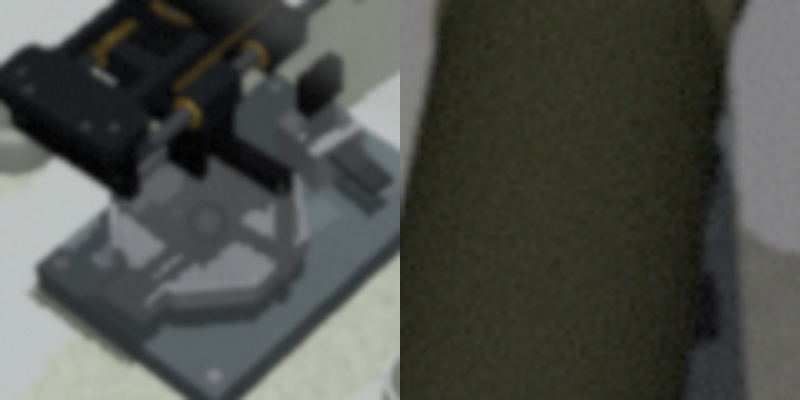

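The scene crop shows the dish lifted and level, the ball in its middle (207,222), the key in the lock and the latch swung aside.

```bash
python3 -m pendant '0 0 -2 0 0 0 0;0 0 -5 0 0 0 0;0 0 -9 0 0 0 0;0 0 -14 0 0 0 0;0 0 -19 0 0 0 0;0 0 -24 0 0 0 0;0 0 -29 0 0 0 0;0 0 -34 0 0 0 0'; python3 -m pendant '0 0 -5 0 0 0 0;0 0 -10 0 0 0 0;0 0 -15 0 0 0 0;0 0 -20 0 0 0 0;0 0 -24.5 0 0 0 0;0 0 -27.5 0 0 0 0;0 0 -29 0 0 0 0;0 0 -29.5 0 0 0 0'; python3 -m pendant '0 0 0 0 0 0 0;0 0 0 0 0 0 0;0 0 0 0 0 0 0;0 0 0 0 0 0 0'; python3 - <<'E'
from h import *
p,R=pose();print(p,R.as_matrix().round(3).tolist(),manip.read_state()["q"].round(2))
E
```

```text
time_s: 19.98
tool_pos: [0.5852, 0.0014, 0.2011]
orientation: [0.0, 0.648, 0.761, 0.0]
wrist_force: [-0.5, -0.0, -1.6]
gripper_width: 0.0098
finger_force: 35.0
time_s: 20.98
tool_pos: [0.5852, 0.0014, 0.2303]
orientation: [-0.0, 0.648, 0.761, 0.0]
wrist_force: [-0.8, -0.0, -2.9]
gripper_width: 0.0095
finger_force: 35.0
time_s: 21.48
tool_pos: [0.5852, 0.0014, 0.2302]
orientation: [-0.0, 0.648, 0.761, -0.0]
wrist_force: [-0.1, 0.0, -2.5]
gripper_width: 0.0098
finger_force: 35.0
[0.5851502  0.00144218 0.23019979] [[-0.159, 0.987, -0.0], [0.987, 0.159, 0.0], [0.0, -0.0, -1.0]] [-0.44  0.23  0.45  1.72 -0.11  1.22  0.2 ]
```

```bash
python3 -m pendant '0 0 0 0 0 -0.01 0;0 0 0 0 0 -0.03 0;0 0 0 0 0 -0.06 0;0 0 0 0 0 -0.1 0;0 0 0 0 0 -0.145 0;0 0 0 0 0 -0.195 0;0 0 0 0 0 -0.25 0;0 0 0 0 0 -0.31 0'; python3 -m pendant '0 0 0 0 0 -0.06 0;0 0 0 0 0 -0.12 0;0 0 0 0 0 -0.18 0;0 0 0 0 0 -0.24 0;0 0 0 0 0 -0.3 0;0 0 0 0 0 -0.36 0;0 0 0 0 0 -0.42 0;0 0 0 0 0 -0.48 0';  python3 -m pendant '0 0 0 0 0 -0.06 0;0 0 0 0 0 -0.12 0;0 0 0 0 0 -0.18 0;0 0 0 0 0 -0.24 0;0 0 0 0 0 -0.3 0;0 0 0 0 0 -0.36 0;0 0 0 0 0 -0.415 0;0 0 0 0 0 -0.465 0'; python3 -m pendant '0 0 0 0 0 -0.05 0;0 0 0 0 0 -0.1 0;0 0 0 0 0 -0.15 0;0 0 0 0 0 -0.2 0;0 0 0 0 0 -0.24 0;0 0 0 0 0 -0.27 0;0 0 0 0 0 -0.285 0;0 0 0 0 0 -0.295 0';  python3 -m pendant '0 0 0 0 0 0 0;0 0 0 0 0 0 0;0 0 0 0 0 0 0;0 0 0 0 0 0 0;0 0 0 0 0 0 0;0 0 0 0 0 0 0;0 0 0 0 0 0 0;0 0 0 0 0 0 0'; python3 - <<'E'
from h import *
p,R=pose();y=R.as_matrix()[:,1];print(p,np.arctan2(y[1],y[0]),R.as_matrix()[:,2])
i,im=snap("scene","pics/s7.png");j,w=snap("wrist","pics/w7.png")
a=proj(i,[.585,.001,.11]).astype(int)
cv2.imwrite("pics/c7.png",np.hstack([cv2.resize(im[a[1]-100:a[1]+100,a[0]-100:a[0]+100],(400,400)),cv2.resize(w,(400,400))]))
E
```

```text
time_s: 22.48
tool_pos: [0.5852, 0.0014, 0.2303]
orientation: [0.0, 0.522, 0.853, 0.0]
wrist_force: [0.3, -0.3, -2.6]
gripper_width: 0.0102
finger_force: 35.0
time_s: 23.48
tool_pos: [0.5852, 0.0014, 0.2303]
orientation: [0.0, 0.304, 0.953, 0.0]
wrist_force: [1.1, -0.1, -2.1]
gripper_width: 0.0099
finger_force: 35.0
time_s: 24.48
tool_pos: [0.5852, 0.0014, 0.2303]
orientation: [0.0, 0.076, 0.997, 0.0]
wrist_force: [0.3, 0.7, -2.0]
gripper_width: 0.0096
finger_force: 35.0
time_s: 25.48
tool_pos: [0.5852, 0.0014, 0.2303]
orientation: [0.0, -0.07, 0.998, 0.0]
wrist_force: [-0.1, -0.3, -1.5]
gripper_width: 0.0095
finger_force: 35.0
time_s: 26.48
tool_pos: [0.5852, 0.0014, 0.2303]
orientation: [0.0, -0.07, 0.998, 0.0]
wrist_force: [0.4, -0.1, -1.8]
gripper_width: 0.0097
finger_force: 35.0
[0.58519294 0.00141257 0.23025755] 1.7099744133741228 [ 5.94002490e-05  6.44727594e-05 -9.99999996e-01]
```

View pics/c7.png

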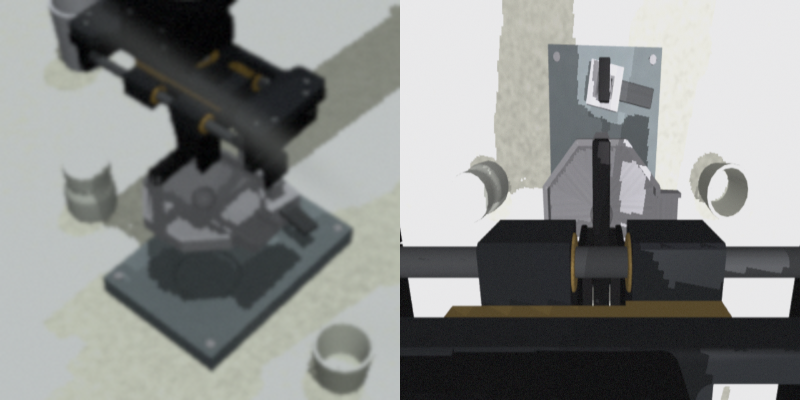

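The scene crop shows the ball in the dish's middle at (203,196), with the dish level. The wrist view shows the lip pointing at the open crucible on the right, the key in the lock, and the vessels untouched.

```bash
python3 -c "
from station import manip
print(manip.close_job())"
```

```text
the job is handed in; nothing more can be done
None
```

The job is handed in at about 26.6 s on the robot's clock. The key is fully down in the lock and turned to its stop, with the latch off the dish. The dish is held level and at rest about 8 cm above its seat, turned 1.55 rad so its lip points at the crucible, with the ball in its middle; the judging result was not shown.

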